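Tare the dispensing balance with the empty cup on its pan

TASK

An empty dosing cup stands on the pan of the small dispensing balance. With your fingertips, swing the balance's clear blue-framed lid down until it is fully shut over the cup, so that no draught upsets the reading, and only then lightly press the blue tare key in the middle of its three keys well down and let go. Do it gently, pick nothing up, leave the red and the grey key alone, and do not touch the cup or shift anything that stands around the balance.

Things in the scene. Friction and masses are not known exactly. Their poses are not given: they have to be found in the camera images.
- balance: small balance fixed to the worktop: white housing 150 (x) x 160 (y) mm, grey deck 30 mm up. Origin under its centre on the worktop, z up; keys and display at its front (-x). At the rear a clear square draught shield: x -16 to +72, y -50 to +50, rim 80 mm up. Between keys and shield a display, at most 38 mm high. Push on no part of it with more than 40 N
- lid (a joint): angle of the shield's lid in rad: 0 flat and fully shut, about 1.57 upright. It turns about a line along the balance's x on the right (-y) rim of the shield; shutting swings its free edge over to the +y side. The hinge has friction (about 1 N at the free edge) and holds the lid where it is left
- lid_hinge (a point): middle of the lid's hinge line, at the underside of the lid, 50 mm to the right (-y) of the shield's centre, 81 mm above the worktop
- lid_tab (a point): small blue tab in the middle of the lid's free edge, 106 mm from the hinge line. The lid, a clear pane in a blue frame, is 88 mm (along the hinge) x 102 mm, 5 mm thick; its outer face looks to the balance's right (-y) while open and up when shut, then 86 mm above the worktop
- tare_key (a joint): travel of the blue tare key in m: 0 up, 0.006 fully down; springs back by itself; half way down takes 4 N, fully down 8 N; it registers from half way down, so a push of 5 to 6 N is right
- tare_key_top (a point): centre of the top of the blue tare key, middle one of the three keys in a row along the balance's y axis, 42 mm from centre to centre; each cap is 18 (x) x 24 (y) mm, its top 37 mm above the worktop and 7 mm above the deck
- power_key (a joint): travel of the red on/off key (left, +y, of the tare key) in m, same kind of key; must stay up
- mode_key (a joint): travel of the grey mode key (right, -y, of the tare key) in m, same kind of key; must stay up
- dosing_cup: empty clear dosing cup, 39 mm across, 37 mm tall, loose on the round steel pan 36 mm above the worktop, inside the shield; origin at the centre of its underside, its rim 7 mm below the rim of the shield. Must not be touched
- amber_jar: amber tablet jar with white cap, 47 mm across, 76 mm tall, origin under its centre; left of the balance; leave alone
- white_jar: white tablet jar with white cap and a brown-edged label, 47 mm across, 76 mm tall, origin under its centre; left of the balance; leave alone
- purple_vial: glass vial with purple cap, 26 mm across, 57 mm tall, origin under its centre; left of the balance; leave alone
- green_carton: flat white and green carton, 56 x 96 x 28 mm, lying right of the balance, origin under its centre; leave alone
- marker: black and white marker pen, 135 mm long, 17 mm thick, lying to the right of the balance, origin under its centre; leave alone
- stamp: wooden rubber stamp, 25 x 52 x 69 mm, standing far left, origin under its centre; leave alone
- pan_centre (a point): centre of the top of the round steel weighing pan, 66 mm across, 36 mm above the worktop; the cup stands about here
Things that resemble listed ones, but are neither listed nor needed, are in the scene too. What is shaped like the dosing_cup but yellow is not meant.

How it is judged:
By the outcome, as a careful person would: the job done as asked, in the order asked, and still so for the second after the job is handed in, with the robot touching nothing.
It also fails if it takes over 48 s, if anything falls off the work surface, if the arm or the gripper's body presses on something with over 40 N, if the wrist force passes 120 N, or if a joint passes its speed limit or range.

ROBOT

A 7-joint arm with a two-finger parallel gripper is mounted at the origin on a cart in front of the work surface, level with it; the furniture and walls round the work are solid. World frame = base frame: x ahead of the robot, y to its left, z up, the work surface at z = 0. Lengths are in m, angles in rad, forces in N, time in s.
With the tool pointing down it reaches from about 0.4 to 0.85 m from the base axis. Payload 4.5 kg.
Tool frame: the origin (TCP) lies midway between the tips of the shut fingers; the grasp point (between the pads) lies 19 mm behind it; z points along the fingers, y is the line along which they close (so a half turn about z gives the same grasp; the last joint's range is limited). The gripper opens to 88 mm and grips with 3 to 60 N. Pads are 18 mm wide; open, the fingers measure 123 mm over their backs; the gripper's body (75 mm by 187 mm) begins 45 mm behind the grasp point.
Start: joints at [-1.216, 0.689, -0.195, 1.565, 0.157, 0.902, -0.215], TCP at [0.197, 0.593, 0.199] pointing down, gripper open.
Joint ranges: [-3.01, 3.01], [-0.46, 2.08], [-1.47, 1.51], [0.13, 2.56], [-1, 4.14], [0.04, 2.09], [-2.66, 2.66]. Speed limits (rad/s): [2.57, 2.57, 3.14, 3.14, 3.14, 3.14, 3.14].

INTERFACE

Orientations are given as a unit quaternion [x, y, z, w].
In Python, from plant import r gives the robot as it stands.
- The arm moves only by the tool carry_out, never from a script. Its argument "plan" is a list of rows, each an object with "rot": the turn, a rotation vector about the tool's x, y, z in rad, a list of three; "xyz": the shift along the tool's x, y, z in m, a list of three; "grip": the closure in counts, from 0 (fully open) to 255 (shut). In form: [{"rot": [wx, wy, wz], "xyz": [dx, dy, dz], "grip": grip}, ...]. A call has 1 to 8 rows; each row is the pose to reach, as a shift and turn from the pose commanded when the call began, along the tool's axes at that moment; what a row does not reach only later rows make up. A row lasts 1/12 s, in which the tool goes at most 41.7 mm and 7.16 degrees, less where a joint would pass 70% of its speed; a pose out of reach is approached as far as the arm can. A call with a gripper value outside its range is refused whole. The fingers move at their own pace and stop on an object; "squeeze" is the grip in N (left out, the last holds). Time passes only in rows, so rows that repeat a pose let the fingers close. It gives the time, the measured TCP pose, the force, the opening and the grip force at its end, in the units of the state.
- r.get_state(): the state, without advancing time (a new reading comes with each control period).
- r.snapshot(name): name is "scene" or "top" or "wrist"; returns the picture (420x560x3 uint8, red, green, blue); there is no depth.
- r.camera_params(name): a dict with "fx", "fy", "cx", "cy" (pixels), "position" and "attitude" of the camera in the world; the wrist camera has in their place "hand_eye" (4x4, takes a point from camera to tool coordinates, whose origin is the TCP and whose axes are the flange's). Camera axes: x right, y down, z forward; pixel columns grow to the right and rows downward; lengths in m; the calibration is good to about 2 mm. A picture is of the moment at which its call begins: read the wrist's pose just before it. camera_params takes no time and is no camera call.
- r.finish_job(): hands the job in; it is judged then, once.
The state is a dict: "clock": time; "q": joint angles; "qd": joint speeds; "joint_torque": joint torques, N m; "tool_pos": TCP position; "eef_rot": TCP orientation; "contact_force": force on the tool from outside, world axes, zero at the start; "moment": the same for the moment, N m; "opening": opening from 0.0 (shut) to 1.0 (fully open); "finger_force": force on a finger pad.
Only numpy, scipy, OpenCV 4.12 (cv2) and the standard library are available. Lean on these libraries where they do the work, as an engineer would, in place of code of your own. Each camera call takes 0.05 s, during which the arm holds its last target. There are 200 camera calls.

## Working session

There is one attempt and no reset: what is moved stays moved. The work goes in short steps, Python scripts to look and compute and a tool call to move; the robot and the scene stay as the last step left them, time stands still between calls to the robot, and variables do not carry over. Pictures are saved under pics/ and viewed, at most 13 in all, crops included, and the job is handed in when it is done.

Besides the shell and the picture viewer there is one more tool, called after ">>>" as name(argument=value, ...) on one line, values as JSON. carry_out: Moves the arm, as the interface text tells. Its arguments: {"type":"object","properties":{"plan":{"type":"array"},"squeeze":{"type":"number"}},"required":["plan"]}

```bash
mkdir -p pics
cat > h.py <<'E'
import numpy as np, cv2
from scipy.spatial.transform import Rotation as R
from plant import r
def snap(n,f):
    im=r.snapshot(n); cv2.imwrite('pics/'+f,im[:,:,::-1]); return im
E
python3 - <<'E'
from h import *
a=snap('scene','s1.png'); b=snap('top','t1.png')
cv2.imwrite('pics/c1.png',cv2.resize(np.vstack([a,b])[:,:,::-1],(560,840))[:,:])
for n in('scene','top','wrist'): print(n,r.camera_params(n))
print(r.get_state())
E
```

```text
scene {'fx': 494.06337390480445, 'fy': 494.06337390480445, 'cx': 281.2431528533868, 'cy': 214.33340946254037, 'position': array([-0.14657928, -0.41670703,  0.73008837]), 'attitude': array([ 0.83356584, -0.31348581,  0.15409465, -0.42795966])}
top {'fx': 429.13731997830786, 'fy': 429.13731997830786, 'cx': 276.5402788094158, 'cy': 207.93066631969498, 'position': array([0.23062388, 0.26936757, 1.34066248]), 'attitude': array([-0.70354969,  0.70595913, -0.05213305,  0.06262334])}
wrist {'fx': 294.6971326864236, 'fy': 294.6971326864236, 'cx': 276.8187788777776, 'cy': 210.13645136087797, 'hand_eye': array([[-7.23539424e-06, -9.59274374e-01, -2.82475974e-01,
         7.32778590e-02],
       [ 9.99999831e-01,  1.57248637e-04, -5.59622747e-04,
        -1.10550358e-04],
       [ 5.81250722e-04, -2.82475931e-01,  9.59274210e-01,
        -1.85349038e-01],
       [ 0.00000000e+00,  0.00000000e+00,  0.00000000e+00,
         1.00000000e+00]])}
{'clock': 0.1, 'q': array([-1.21620768,  0.68987566, -0.19451906,  1.56620807,  0.15731435,
        0.90248866, -0.21512386]), 'qd': array([ 0.00102496, -0.00248335, -0.00136072, -0.00190963,  0.00020482,
       -0.00022193, -0.00027574]), 'joint_torque': array([-3.57274737e-03, -5.28498816e+01, -1.27172571e+00, -1.53840029e+01,
       -5.26181899e-02,  1.97593872e-03,  5.43561919e-05]), 'tool_pos': array([0.19692906, 0.59252389, 0.19871403]), 'eef_rot': array([ 1.59679481e-01,  9.87168594e-01, -7.91442233e-04, -6.34645634e-05]), 'contact_force': array([-1.25030395, -0.80060658, -0.27501301]), 'moment': array([ 0.07752156,  0.03301952, -0.0429737 ]), 'finger_force': 0.0, 'opening': 0.998408180193856}
```

View pics/s1.png

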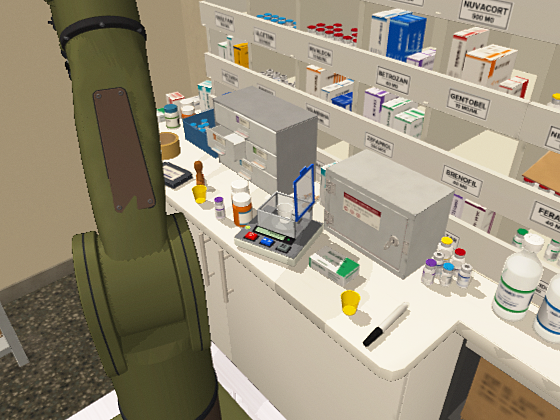

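View pics/t1.png

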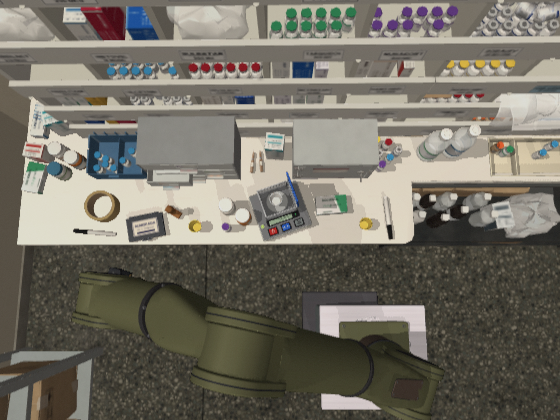

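The scene picture shows the balance at about (280,230) with the lid standing upright behind it and the tall grey cabinets close by. In the top picture it is at (280,208), with keys at about (272,231) red, (285,227) blue and (298,223) grey. The lid's blue frame is near (291,190). Yellow cups at (195,226) and (365,224) are decoys. Next I'll enlarge and measure.

```bash
cat >> h.py <<'E'
def ray(n,uv,st=None):
    p=r.camera_params(n)
    d=np.array([(uv[0]-p['cx'])/p['fx'],(uv[1]-p['cy'])/p['fy'],1.])
    if n=='wrist':
        H=p['hand_eye']; A=R.from_quat(st['eef_rot']).as_matrix()
        return st['tool_pos']+A@H[:3,3], A@H[:3,:3]@d
    return p['position'], R.from_quat(p['attitude']).as_matrix()@d
def onz(n,uv,z,st=None):
    o,d=ray(n,uv,st); return o+d*(z-o[2])/d[2]
def proj(n,X,st=None):
    p=r.camera_params(n)
    if n=='wrist':
        H=p['hand_eye']; A=R.from_quat(st['eef_rot']).as_matrix()
        o=st['tool_pos']+A@H[:3,3]; M=A@H[:3,:3]
    else: o=p['position'];M=R.from_quat(p['attitude']).as_matrix()
    c=M.T@(np.asarray(X)-o); return np.array([c[0]/c[2]*p['fx']+p['cx'],c[1]/c[2]*p['fy']+p['cy']])
def blobs(im,lo,hi,roi,mn=8):
    h=cv2.cvtColor(im,cv2.COLOR_RGB2HSV); m=cv2.inRange(h,lo,hi)
    x0,y0,x1,y1=roi; k=np.zeros_like(m);k[y0:y1,x0:x1]=m[y0:y1,x0:x1]
    n,l,s,c=cv2.connectedComponentsWithStats(k)
    return [(c[i].round(1),s[i]) for i in range(1,n) if s[i,4]>=mn]
E
python3 - <<'E'
from h import *
a=cv2.imread('pics/s1.png')[:,:,::-1].copy(); b=cv2.imread('pics/t1.png')[:,:,::-1].copy()
for n,im,roi in(('scene',a,(230,155,340,275)),('top',b,(250,165,320,245))):
  for nm,lo,hi in(('red',(0,150,90),(6,255,255)),('blue',(105,140,80),(125,255,255))):
    for c,s in blobs(im,lo,hi,roi): print(n,nm,c,s,onz(n,c,.037).round(3))
A=cv2.resize(a[155:275,220:340],(480,480),interpolation=cv2.INTER_CUBIC)
B=cv2.resize(b[165:245,240:320],(480,480),interpolation=cv2.INTER_CUBIC)
cv2.imwrite('pics/c1.png',cv2.resize(np.hstack([A,B]),(800,400))[:,:,::-1])
E
```

```text
scene red [250.7 235.6] [245 232  13   8  66] [0.369 0.297 0.037]
scene blue [303.  189.4] [293 164  22  58 287] [0.588 0.358 0.037]
scene blue [266.5 241.2] [261 237  12   9  65] [0.383 0.257 0.037]
top red [272.6 231. ] [269 227   8   8  41] [0.373 0.301 0.037]
top blue [292.2 188.1] [287 173  11  29  51] [0.506 0.24  0.037]
top blue [285.6 226.5] [282 223   8   8  40] [0.387 0.261 0.037]
```

View pics/c1.png

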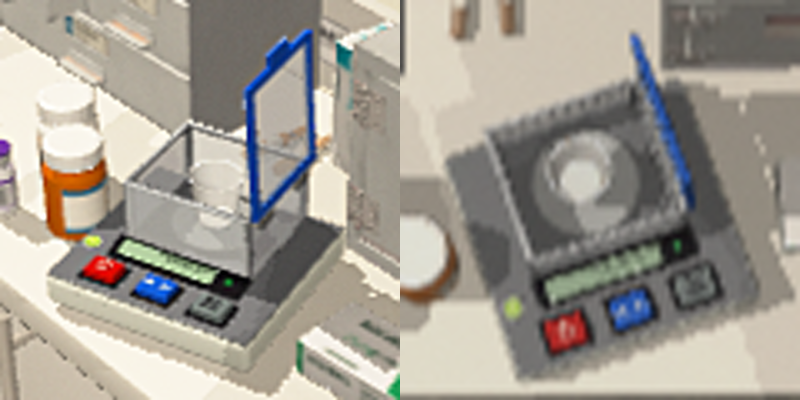

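The crop shows the lid upright with its tab at the top centre, the clear cup on the pan, and keys red, blue, grey from left to right. The dosing cup is the clear one inside the shield at top px (276,199). I'll derive the balance frame and the clearance to the cabinets.

Run:
```python
from h import *
c,s=.944,.33; ex=np.array([c,s]);ey=np.array([-s,c])
key=np.array([.385,.259])
def bal(p): d=np.array(p[:2])-key; return (np.array([d@ex,d@ey])*1000).round(0)
t=lambda u,v:(240+(u-400)/5,165+v/5)
for nm,uv,z in(('shieldFL',(530,262),.080),('FR',(690,222),.08),('RL',(488,130),.08),('RR',(635,88),.08),('cup',(580,175),.05),('houseFL',(518,380),.03),('houseFR',(765,300),.03),('lidfreefar',(635,38),.183),('lidnearbottom',(688,205),.081),('lidnear top?',(688,205),.183)):
    p=onz('top',t(*uv),z); print(nm,p.round(3),bal(p))
sc=lambda u,v:(220+u*.3,155+v*.3)
def tri(u,v):
    o1,d1=ray('top',u);o2,d2=ray('scene',v)
    k=np.linalg.lstsq(np.stack([d1,-d2],1),o2-o1,rcond=None)[0]
    a=o1+k[0]*d1;b=o2+k[1]*d2;return (a+b)/2,np.linalg.norm(a-b)
print('lid rear top',tri(t(635,38),sc(310,33)))
for z in(.15,.2,.25): print('locker top fl',z,onz('top',(293,172),z).round(3),'cab fr',onz('top',(240,172),z).round(3))
print('locker base',onz('top',(294,178),0).round(3)); print('cab base',onz('top',(240,185),0).round(3))
print('lock tri',tri((293,172),(326,185)))
for X in ([.385,.259,.037],): print(proj('top',X),proj('scene',X))
```

```text
shieldFL [0.409 0.319 0.08 ] [43. 49.]
FR [0.433 0.224 0.08 ] [ 33. -49.]
RL [0.489 0.345 0.08 ] [126.  46.]
RR [0.514 0.256 0.08 ] [121. -45.]
cup [0.467 0.29  0.05 ] [87.  2.]
houseFL [0.343 0.328 0.03 ] [-17.  79.]
houseFR [0.392 0.177 0.03 ] [-21. -80.]
lidfreefar [0.519 0.257 0.183] [126. -46.]
lidnearbottom [0.443 0.225 0.081] [ 43. -51.]
lidnear top? [0.426 0.229 0.183] [ 28. -42.]
lid rear top (array([0.52064885, 0.25699721, 0.17913696]), np.float64(0.0005155487239472881))
locker top fl 0.15 [0.529 0.24  0.15 ] cab fr [0.53  0.391 0.15 ]
locker top fl 0.2 [0.517 0.241 0.2  ] cab fr [0.518 0.386 0.2  ]
locker top fl 0.25 [0.504 0.242 0.25 ] cab fr [0.505 0.381 0.25 ]
locker base [0.547 0.233 0.   ]
cab base [0.525 0.406 0.   ]
lock tri (array([0.53827304, 0.23662523, 0.12792856]), np.float64(0.008297494556048739))
[286.24925415 227.05916406] [266.68115419 240.49267756]
```

>>> carry_out(plan=[{"rot": [0, 0, -0.08], "xyz": [-0.03, -0.025, -0.012], "grip": 255}, {"rot": [0, 0, -0.16], "xyz": [-0.06, -0.05, -0.025], "grip": 255}, {"rot": [0, 0, -0.24], "xyz": [-0.09, -0.075, -0.04], "grip": 255}, {"rot": [0, 0, -0.32], "xyz": [-0.12, -0.1, -0.055], "grip": 255}, {"rot": [0, 0, -0.32], "xyz": [-0.15, -0.125, -0.07], "grip": 255}, {"rot": [0, 0, -0.32], "xyz": [-0.18, -0.15, -0.085], "grip": 255}, {"rot": [0, 0, -0.32], "xyz": [-0.21, -0.175, -0.1], "grip": 255}, {"rot": [0, 0, -0.32], "xyz": [-0.235, -0.2, -0.1], "grip": 255}])

```text
clock: 0.77
tool_pos: [0.3594, 0.3283, 0.3017]
eef_rot: [0.001, 1.0, 0.002, 0.002]
contact_force: [1.4, -0.5, -0.4]
opening: 0.416
finger_force: 0.0
```

>>> carry_out(plan=[{"rot": [0, 0, 0], "xyz": [-0.015, -0.03, 0], "grip": 255}, {"rot": [0, 0, 0], "xyz": [-0.03, -0.06, 0], "grip": 255}, {"rot": [0, 0, 0], "xyz": [-0.035, -0.08, 0], "grip": 255}, {"rot": [0, 0, 0], "xyz": [-0.035, -0.08, 0], "grip": 255}, {"rot": [0, 0, 0], "xyz": [-0.035, -0.08, 0], "grip": 255}])

```text
clock: 1.18
tool_pos: [0.3921, 0.2481, 0.2992]
eef_rot: [0.002, 1.0, -0.0, -0.0]
contact_force: [-0.0, 0.3, -0.5]
opening: 0.038
finger_force: 0.0
```

Run:
```python
from h import *
st=r.get_state(); im=snap('wrist','w1.png')
np.savez('w1.npz',tool_pos=st['tool_pos'],eef_rot=st['eef_rot'])
print(st['tool_pos'],st['opening'],st['contact_force'])
for nm,lo,hi in(('red',(0,150,90),(6,255,255)),('blue',(105,140,80),(125,255,255))):
    for c,s in blobs(im,lo,hi,(0,0,560,420),40): print(nm,c,s,onz('wrist',c,.037,st).round(4))
```

```text
[0.39213742 0.2480647  0.29924886] 0.037534125136444864 [-0.03606708  0.26324714 -0.53538479]
red [311.5 160.3] [303 153  18  16 166] [0.3723 0.3001 0.037 ]
blue [285.5 169.5] [277 162  18  16 174] [0.386 0.261 0.037]
blue [262.3 231.1] [260 213   8  35 158] [0.4857 0.2239 0.037 ]
blue [277.1 277. ] [274 265   7  25  76] [0.5686 0.2476 0.037 ]
```

View pics/w1.png

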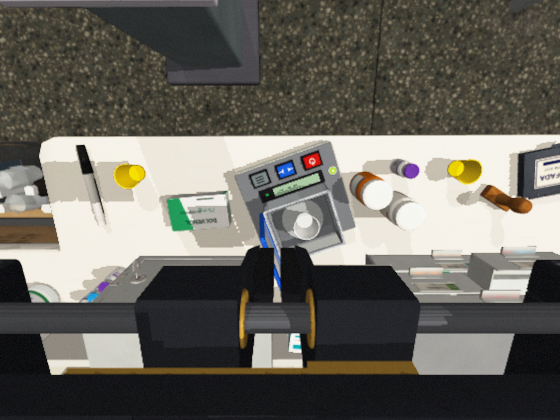

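The picture shows the balance keys at (260,179), (285,169) and (312,160), with the lid edge-on along (262,215) to (280,285). Nothing stands between the lid's outer face and the fingers. The two other views agree: key (0.386,0.260), yaw about 0.32, hinge about (0.482,0.239). I'll go to the outer side and descend.

>>> carry_out(plan=[{"rot": [0, 0, 0], "xyz": [-0.03, -0.02, 0], "grip": 255}, {"rot": [0, 0, 0], "xyz": [-0.06, -0.04, 0], "grip": 255}, {"rot": [0, 0, 0], "xyz": [-0.085, -0.058, 0.0], "grip": 255}, {"rot": [0, 0, 0], "xyz": [-0.085, -0.058, 0.03], "grip": 255}, {"rot": [0, 0, 0], "xyz": [-0.085, -0.058, 0.06], "grip": 255}, {"rot": [0, 0, 0], "xyz": [-0.085, -0.058, 0.09], "grip": 255}, {"rot": [0, 0, 0], "xyz": [-0.085, -0.058, 0.09], "grip": 255}])

```text
clock: 1.82
tool_pos: [0.473, 0.1912, 0.2047]
eef_rot: [-0.001, 1.0, -0.002, -0.005]
contact_force: [0.1, -0.6, -0.5]
opening: 0.005
finger_force: 0.0
```

Run:
```python
from h import *
a=snap('scene','s2.png');w=snap('wrist','w2.png')
A=cv2.resize(a[120:270,220:370],(480,480),interpolation=cv2.INTER_CUBIC)
B=w[130:340,200:380];B=cv2.resize(B,(411,480),interpolation=cv2.INTER_CUBIC)
cv2.imwrite('pics/c2.png',cv2.resize(np.hstack([A,B]),(800,430))[:,:,::-1])
print(r.get_state()['tool_pos'])
```

```text
[0.47611285 0.1926503  0.20921867]
```

View pics/c2.png

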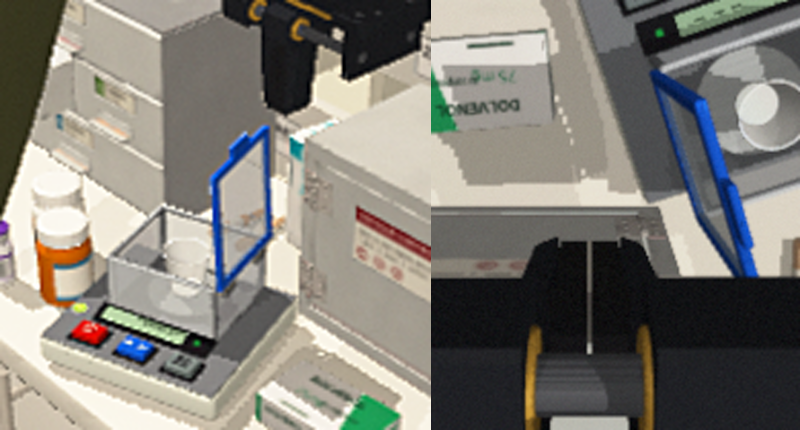

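Left half: the shut fingertips are at crop (290,110), right of the lid, and its free edge with the tab is at (245,145). The wrist view (right half) shows the lid's edge clear to the right of the fingers. I'll lower, then push toward +y.

>>> carry_out(plan=[{"rot": [0, 0, 0], "xyz": [0, 0, 0.025], "grip": 255}, {"rot": [0, 0, 0], "xyz": [0, 0, 0.045], "grip": 255}, {"rot": [0, 0, 0], "xyz": [0, 0, 0.045], "grip": 255}, {"rot": [0, 0, 0], "xyz": [0.001, 0.005, 0.045], "grip": 255}, {"rot": [0, 0, 0], "xyz": [0.003, 0.01, 0.045], "grip": 255}, {"rot": [0, 0, 0], "xyz": [0.004, 0.015, 0.045], "grip": 255}, {"rot": [0, 0, 0], "xyz": [0.005, 0.02, 0.045], "grip": 255}, {"rot": [0, 0, 0], "xyz": [0.006, 0.025, 0.045], "grip": 255}])

```text
clock: 2.58
tool_pos: [0.4712, 0.2174, 0.1654]
eef_rot: [0.0, 1.0, 0.001, 0.001]
contact_force: [0.5, 0.5, -0.1]
opening: 0.006
finger_force: 0.0
```

>>> carry_out(plan=[{"rot": [0, 0, 0], "xyz": [0.002, 0.007, 0], "grip": 255}, {"rot": [0, 0, 0], "xyz": [0.005, 0.014, 0], "grip": 255}, {"rot": [0, 0, 0], "xyz": [0.007, 0.021, 0.001], "grip": 255}, {"rot": [0, 0, 0], "xyz": [0.009, 0.0275, 0.0025], "grip": 255}, {"rot": [0, 0, 0], "xyz": [0.011, 0.034, 0.005], "grip": 255}, {"rot": [0, 0, 0], "xyz": [0.013, 0.04, 0.008], "grip": 255}, {"rot": [0, 0, 0], "xyz": [0.015, 0.046, 0.012], "grip": 255}, {"rot": [0, 0, 0], "xyz": [0.017, 0.052, 0.016], "grip": 255}])

```text
clock: 3.25
tool_pos: [0.4537, 0.2687, 0.1479]
eef_rot: [0.0, 1.0, -0.0, -0.0]
contact_force: [1.1, -0.5, 0.6]
opening: 0.005
finger_force: 0.0
```

Run:
```python
from h import *
st=r.get_state();print(st['tool_pos'],st['contact_force'])
a=snap('scene','s3.png');w=snap('wrist','w3.png')
A=cv2.resize(a[120:270,220:370],(480,480),interpolation=cv2.INTER_CUBIC)
B=w[130:340,200:380];B=cv2.resize(B,(411,480),interpolation=cv2.INTER_CUBIC)
cv2.imwrite('pics/c3.png',cv2.resize(np.hstack([A,B]),(800,430))[:,:,::-1])
```

```text
[0.45368703 0.26871286 0.1479056 ] [ 1.14518477 -0.45524373  0.56805591]
```

View pics/c3.png

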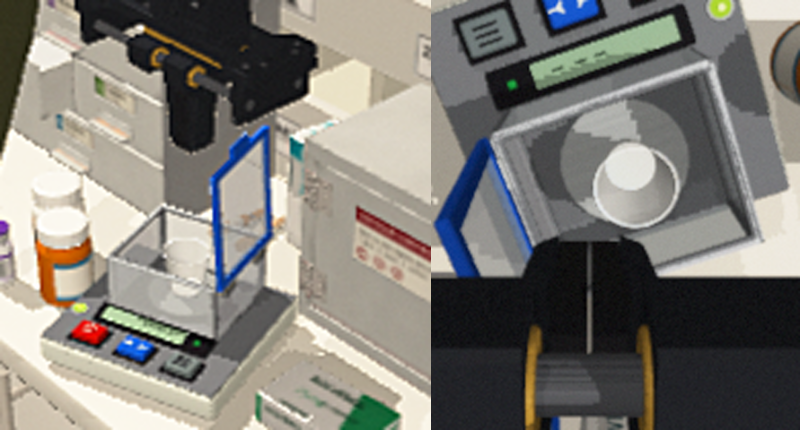

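Run:
```python
from h import *
st=r.get_state()
P=st['tool_pos']
print('scene',proj('scene',P),proj('top',P),proj('wrist',P,st), 'crop', (proj('scene',P)-[220,120])*2.873)
for nm,X in(('hinge',[.482,.239,.081]),('free',[.482,.239,.187]),('ff',[.440,.225,.183]),('fr',[.524,.253,.183]),('fb',[.440,.225,.081]),('key',[.386,.26,.037])):
  print(nm,(proj('scene',X)-[220,120])*2.873,proj('wrist',X,st), 'crop',(proj('wrist',X,st)-[200,130])*[2.05,2.05]+[431,0])
```

```text
scene [286.2020164  185.81232249] [282.72757569 198.57396399] [276.90795812 236.83644504] crop [190.19839311 189.07880252]
hinge [243.95939079 262.82563825] [243.81869478 239.66171864] crop [520.82832429 224.80652322]
free [246.34049798 146.58916791] [223.84796118 309.4227603 ] crop [479.88832041 367.81665861]
ff [217.06065119 178.8477522 ] [195.68097053 238.41810903] crop [422.14598958 222.25712351]
fr [273.78070582 125.16169633] [250.62310468 363.624556  ] crop [534.7773646 478.9303398]
fb [216.31899316 292.08520809] [226.4285952  195.08736996] crop [485.17862015 133.42910843]
key [134.28875783 345.03270475] [267.36886592 130.38310754] crop [569.10617514   0.78537046]
```

The lid has not moved: the fingers passed over its free edge. Compared with the projected TCP, the visible tips end about 25 mm above it, in both the scene and wrist views. I'll go back and repeat lower, relying on the force reading.

>>> carry_out(plan=[{"rot": [0, 0, 0], "xyz": [0, 0, -0.035], "grip": 255}, {"rot": [0, 0, 0], "xyz": [0, 0, -0.06], "grip": 255}, {"rot": [0, 0, 0], "xyz": [-0.011, -0.035, -0.06], "grip": 255}, {"rot": [0, 0, 0], "xyz": [-0.022, -0.07, -0.06], "grip": 255}, {"rot": [0, 0, 0], "xyz": [-0.025, -0.085, -0.05], "grip": 255}, {"rot": [0, 0, 0], "xyz": [-0.025, -0.085, -0.02], "grip": 255}, {"rot": [0, 0, 0], "xyz": [-0.025, -0.085, 0.006], "grip": 255}, {"rot": [0, 0, 0], "xyz": [-0.025, -0.085, 0.006], "grip": 255}])

```text
clock: 4.02
tool_pos: [0.4764, 0.1807, 0.1389]
eef_rot: [0.001, 1.0, -0.002, -0.003]
contact_force: [0.4, -0.4, 0.3]
opening: 0.008
finger_force: 0.0
```

Run:
```python
from h import *
st=r.get_state();print(st['tool_pos'],st['contact_force'])
a=snap('scene','s4.png');w=snap('wrist','w4.png')
A=cv2.resize(a[120:245,250:375],(480,480),interpolation=cv2.INTER_CUBIC)
B=w[130:340,200:380];B=cv2.resize(B,(411,480),interpolation=cv2.INTER_CUBIC)
B=np.clip(B.astype(float)*1.0,0,255);C=np.hstack([A,B]).astype(float)
C=255*(C/255)**.5
cv2.imwrite('pics/c4.png',cv2.resize(C,(800,430))[:,:,::-1])
print((proj('scene',st['tool_pos'])-[250,120])*3.84*.898)
```

```text
[0.47635878 0.1807339  0.13893009] [ 0.39874331 -0.35794989  0.25212585]
[249.3547082  283.29860611][ WARN:0@0.987] global loadsave.cpp:1063 imwrite_ Unsupported depth image for selected encoder is fallbacked to CV_8U.
```

View pics/c4.png

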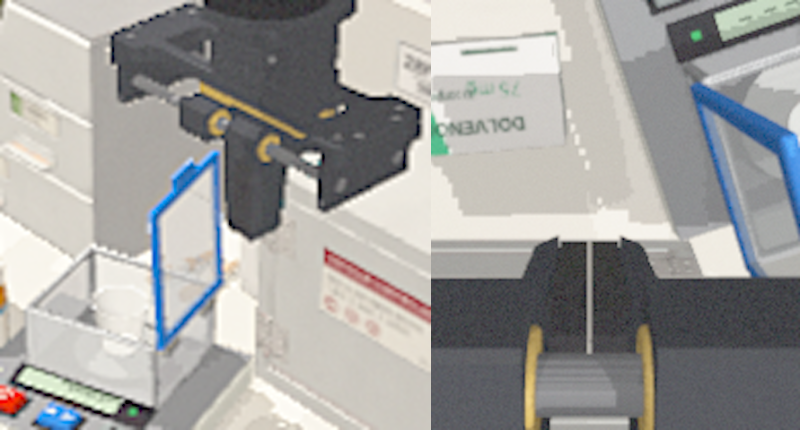

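The picture shows the fingers right of the lid, with the tip bottom at crop (250,235), well below the lid's top edge at (205,160). The projected TCP is (249,283), so the real tips end about 30–35 mm above the reported TCP and the tip is now at z of about 0.17. I'll lower 12 mm and push.

>>> carry_out(plan=[{"rot": [0, 0, 0], "xyz": [0, 0.008, 0.012], "grip": 255}, {"rot": [0, 0, 0], "xyz": [0, 0.016, 0.012], "grip": 255}, {"rot": [0, 0, 0], "xyz": [0, 0.024, 0.012], "grip": 255}, {"rot": [0, 0, 0], "xyz": [0, 0.032, 0.012], "grip": 255}, {"rot": [0, 0, 0], "xyz": [0, 0.037, 0.012], "grip": 255}, {"rot": [0, 0, 0], "xyz": [0.002, 0.042, 0.012], "grip": 255}, {"rot": [0, 0, 0], "xyz": [0.003, 0.047, 0.012], "grip": 255}, {"rot": [0, 0, 0], "xyz": [0.005, 0.052, 0.012], "grip": 255}])

```text
clock: 4.78
tool_pos: [0.474, 0.2354, 0.1306]
eef_rot: [0.001, 1.0, -0.0, 0.0]
contact_force: [-0.1, -0.3, 0.1]
opening: 0.002
finger_force: 0.3
```

Run:
```python
from h import *
st=r.get_state();print(st['tool_pos'],st['contact_force'])
a=snap('scene','s5.png');w=snap('wrist','w5.png')
o=cv2.imread('pics/s4.png')[:,:,::-1].copy()
for im in(o,a): print([(c,s) for c,s in blobs(im,(105,140,80),(125,255,255),(280,155,340,225),20)])
# jars from w1
z=np.load('w1.npz'); 
print('amber',onz('wrist',(376,191),.076,z),'white',onz('wrist',(407,209),.076,z))
```

```text
[0.47398558 0.23535774 0.13056129] [-0.1182554  -0.25420197  0.1365046 ]
[(array([302.8, 189.7]), array([293, 164,  22,  58, 287], dtype=int32))]
[(array([298.4, 198.4]), array([288, 170,  26,  52, 213], dtype=int32))]
amber [0.41118617 0.38832672 0.076     ] white [0.4379147  0.43546325 0.076     ]
```

The lid is now moving: its top edge in the scene view dropped from row 164 to 170. Continuing the arc.

>>> carry_out(plan=[{"rot": [0, 0, 0], "xyz": [0.002, 0.007, 0.001], "grip": 255}, {"rot": [0, 0, 0], "xyz": [0.0045, 0.013, 0.0025], "grip": 255}, {"rot": [0, 0, 0], "xyz": [0.0065, 0.02, 0.005], "grip": 255}, {"rot": [0, 0, 0], "xyz": [0.0085, 0.026, 0.008], "grip": 255}, {"rot": [0, 0, 0], "xyz": [0.0105, 0.032, 0.012], "grip": 255}, {"rot": [0, 0, 0], "xyz": [0.0125, 0.038, 0.016], "grip": 255}, {"rot": [0, 0, 0], "xyz": [0.014, 0.043, 0.0205], "grip": 255}, {"rot": [0, 0, 0], "xyz": [0.016, 0.0475, 0.0255], "grip": 255}])

```text
clock: 5.55
tool_pos: [0.4579, 0.2837, 0.1045]
eef_rot: [0.0, 1.0, 0.0, 0.0]
contact_force: [-0.2, -0.5, 1.4]
opening: 0.008
finger_force: 0.2
```

Run:
```python
from h import *
st=r.get_state();print(st['tool_pos'],st['contact_force'])
a=snap('scene','s6.png');w=snap('wrist','w6.png')
A=cv2.resize(a[120:270,220:370],(480,480),interpolation=cv2.INTER_CUBIC)
B=w[130:340,200:380];B=cv2.resize(B,(411,480),interpolation=cv2.INTER_CUBIC)
C=np.uint8(255*(np.hstack([A,B])/255.)**.6)
cv2.imwrite('pics/c6.png',cv2.resize(C,(800,430))[:,:,::-1])
```

```text
[0.45788812 0.2836788  0.10447016] [-0.24312051 -0.53367283  1.37101938]
```

View pics/c6.png

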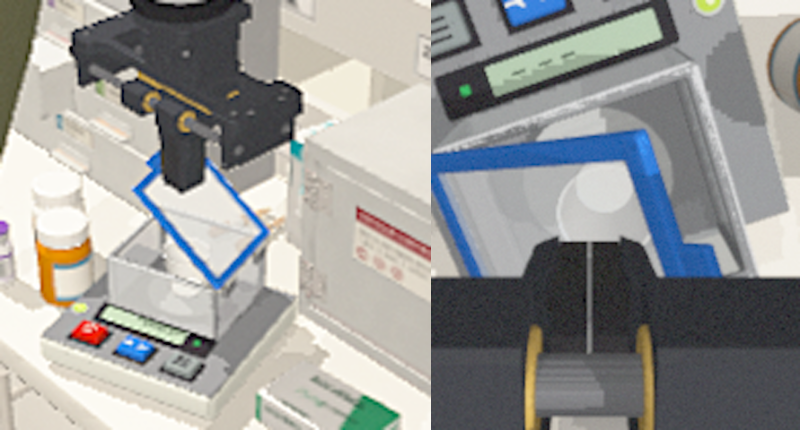

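The fingers rest on the lid's outer face near the free edge; the lid is at about 45°, tab at (160,160), and the cup is untouched. Continuing down.

>>> carry_out(plan=[{"rot": [0, 0, 0], "xyz": [0.0015, 0.004, 0.0055], "grip": 255}, {"rot": [0, 0, 0], "xyz": [0.003, 0.008, 0.0115], "grip": 255}, {"rot": [0, 0, 0], "xyz": [0.004, 0.011, 0.018], "grip": 255}, {"rot": [0, 0, 0], "xyz": [0.005, 0.014, 0.0245], "grip": 255}, {"rot": [0, 0, 0], "xyz": [0.0055, 0.0165, 0.031], "grip": 255}, {"rot": [0, 0, 0], "xyz": [0.006, 0.018, 0.037], "grip": 255}, {"rot": [0, 0, 0], "xyz": [0.0065, 0.019, 0.042], "grip": 255}])

```text
clock: 6.23
tool_pos: [0.4512, 0.3019, 0.0621]
eef_rot: [0.0, 1.0, -0.0, -0.0]
contact_force: [-1.4, 0.3, 0.3]
opening: 0.005
finger_force: 0.2
```

>>> carry_out(plan=[{"rot": [0, 0, 0], "xyz": [0, 0, 0.002], "grip": 255}, {"rot": [0, 0, 0], "xyz": [0, 0, 0.004], "grip": 255}, {"rot": [0, 0, 0], "xyz": [0, 0, 0.006], "grip": 255}])

```text
clock: 6.48
tool_pos: [0.4516, 0.3015, 0.0568]
eef_rot: [0.001, 1.0, -0.0, 0.0]
contact_force: [-0.4, 0.8, -0.4]
opening: 0.002
finger_force: 0.1
```

Run:
```python
from h import *
a=snap('scene','s7.png')
print([(c,s) for c,s in blobs(a,(105,140,80),(125,255,255),(240,160,340,235),20)])
ex=np.array([.949,.315,0]);ey=np.array([-.315,.949,0])
h=np.array([.482,.239,.086])
for th in(0,.05,.1,.2): # tab end and near-free corner at outer face
  f=lambda x,s:proj('scene',h+[0,0,-.005]+ex*x+ey*(s*np.cos(th)-.005*np.sin(th))+[0,0,s*np.sin(th)+.005*np.cos(th)]).round(1)
  print(th,f(-.044,.102),f(.044,.102),f(-.044,0))
```

```text
[(array([283.5, 206. ]), array([257, 190,  56,  31, 265], dtype=int32))]
0 [256.3 206.5] [276.3 188.2] [295.3 219.8]
0.05 [256.3 204.7] [276.4 186.5] [295.4 219.8]
0.1 [256.5 202.9] [276.6 184.8] [295.5 219.8]
0.2 [257.1 199.5] [277.3 181.4] [295.7 219.9]
```

>>> carry_out(plan=[{"rot": [0, 0, 0], "xyz": [0, 0, 0.0015], "grip": 255}, {"rot": [0, 0, 0], "xyz": [0, 0, 0.003], "grip": 255}, {"rot": [0, 0, 0], "xyz": [0, 0, 0.0045], "grip": 255}])

```text
clock: 6.78
tool_pos: [0.4517, 0.3018, 0.0525]
eef_rot: [0.0, 1.0, 0.0, 0.0]
contact_force: [0.1, 0.4, 1.1]
opening: 0.004
finger_force: 0.1
```

>>> carry_out(plan=[{"rot": [0, 0, 0], "xyz": [0, 0, 0.0015], "grip": 255}, {"rot": [0, 0, 0], "xyz": [0, 0, 0.003], "grip": 255}, {"rot": [0, 0, 0], "xyz": [0, 0, 0.003], "grip": 255}])

```text
clock: 7.03
tool_pos: [0.4514, 0.3016, 0.0492]
eef_rot: [0.0, 1.0, -0.0, -0.0]
contact_force: [0.3, 0.3, -0.5]
opening: 0.008
finger_force: 0.0
```

>>> carry_out(plan=[{"rot": [0, 0, 0], "xyz": [0, 0, 0.0015], "grip": 255}, {"rot": [0, 0, 0], "xyz": [0, 0, 0.003], "grip": 255}, {"rot": [0, 0, 0], "xyz": [0, 0, 0.003], "grip": 255}])

```text
clock: 7.28
tool_pos: [0.4516, 0.3017, 0.0471]
eef_rot: [0.0, 1.0, 0.0, 0.0]
contact_force: [-1.3, -0.8, 5.4]
opening: 0.006
finger_force: 3.2
```

Firm contact of 5.4 N at TCP z 0.047 means the lid is on the rim and the tip is about 39 mm above the reported TCP. One more millimetre, then lift and look.

>>> carry_out(plan=[{"rot": [0, 0, 0], "xyz": [0, 0, 0.001], "grip": 255}, {"rot": [0, 0, 0], "xyz": [0, 0, 0.001], "grip": 255}])

```text
clock: 7.45
tool_pos: [0.4516, 0.3018, 0.0469]
eef_rot: [0.0, 1.0, 0.0, 0.0]
contact_force: [-2.8, -1.9, 14.2]
opening: 0.006
finger_force: 7.2
```

>>> carry_out(plan=[{"rot": [0, 0, 0], "xyz": [0, 0, -0.02], "grip": 255}, {"rot": [0, 0, 0], "xyz": [0, 0, -0.05], "grip": 255}, {"rot": [0, 0, 0], "xyz": [0.03, -0.01, -0.08], "grip": 255}, {"rot": [0, 0, 0], "xyz": [0.065, -0.025, -0.09], "grip": 255}, {"rot": [0, 0, 0], "xyz": [0.085, -0.04, -0.09], "grip": 255}, {"rot": [0, 0, 0], "xyz": [0.085, -0.04, -0.09], "grip": 255}])

```text
clock: 7.95
tool_pos: [0.3613, 0.2575, 0.1361]
eef_rot: [-0.0, 1.0, -0.002, -0.002]
contact_force: [-0.1, -1.1, -0.5]
opening: 0.005
finger_force: 0.0
```

Run:
```python
from h import *
st=r.get_state();print(st['tool_pos'],st['eef_rot'],st['contact_force'])
a=snap('scene','s8.png');w=snap('wrist','w8.png')
print([(c,s) for c,s in blobs(a,(105,140,80),(125,255,255),(240,160,340,235),20)])
for nm,lo,hi in(('red',(0,150,90),(6,255,255)),('blue',(105,140,80),(125,255,255))):
    for c,s in blobs(w,lo,hi,(0,0,560,420),60): print(nm,c,s,onz('wrist',c,.037,st).round(4),onz('wrist',c,.086,st).round(4))
A=cv2.resize(a[150:280,220:350],(420,420),interpolation=cv2.INTER_CUBIC)
B=cv2.resize(w,(560,420))
C=np.uint8(255*(np.hstack([A,B[:,90:470]])/255.)**.7)
cv2.imwrite('pics/c8.png',C[:,:,::-1])
```

```text
[0.3612571  0.25751504 0.13606913] [-4.59026542e-04  9.99994461e-01 -2.48165551e-03 -2.17007714e-03] [-0.08592549 -1.13851019 -0.46234677]
[(array([282.6, 205. ]), array([256, 189,  57,  32, 311], dtype=int32))]
red [317.4 207.6] [304 197  28  23 352] [0.3685 0.2976 0.037 ] [0.3548 0.2909 0.086 ]
blue [278.1 220.5] [265 210  27  23 372] [0.3822 0.2582 0.037 ] [0.3661 0.2583 0.086 ]
blue [274.7 352.8] [259 333  40  35 360] [0.545  0.2546 0.037 ] [0.5009 0.2553 0.086 ]
```

View pics/c8.png

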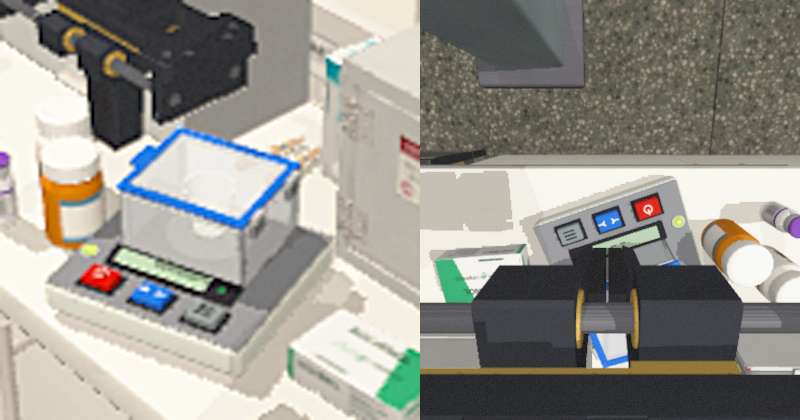

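The lid is flat and shut all round, with its tab at crop (145,158), the jars stand as before and the cup is inside. The keys in the wrist view are grey (568,235), blue (608,222) and red (648,208). Blue in the middle is the tare key. I'll turn the tool square to the balance and settle.

>>> carry_out(plan=[{"rot": [0, 0, -0.08], "xyz": [0, 0, 0], "grip": 255}, {"rot": [0, 0, -0.16], "xyz": [0, 0, 0], "grip": 255}, {"rot": [0, 0, -0.24], "xyz": [0, 0, 0], "grip": 255}, {"rot": [0, 0, -0.32], "xyz": [0, 0, 0], "grip": 255}, {"rot": [0, 0, -0.32], "xyz": [0, 0, 0], "grip": 255}, {"rot": [0, 0, -0.32], "xyz": [0, 0, 0], "grip": 255}, {"rot": [0, 0, -0.32], "xyz": [0, 0, 0], "grip": 255}])

```text
clock: 8.63
tool_pos: [0.3672, 0.2622, 0.1352]
eef_rot: [-0.158, 0.987, 0.0, 0.0]
contact_force: [-0.0, -0.3, -1.0]
opening: 0.007
finger_force: 0.0
```

Run:
```python
from h import *
st=r.get_state();print(st['tool_pos'],st['eef_rot'],st['contact_force'])
w=snap('wrist','w9.png')
P=[]
for nm,lo,hi in(('red',(0,150,90),(6,255,255)),('blue',(105,140,80),(125,255,255))):
    for c,s in blobs(w,lo,hi,(0,0,560,420),60): p=onz('wrist',c,.037,st);print(nm,c,s,p.round(4));P.append(p)
A=R.from_quat(st['eef_rot']).as_matrix()
for k in (P[1],np.array([.385,.2595,.037])): print('key in tool',(A.T@(k-st['tool_pos'])).round(4))
e=P[1]-P[0];print('yaw',np.arctan2(e[0],-e[1]))
```

```text
[0.36715365 0.26219674 0.13515801] [-1.57687562e-01  9.87489010e-01  2.45044545e-04  1.67514197e-04] [-0.01856021 -0.31819804 -1.00588244]
red [310.5 216. ] [299 207  25  19 341] [0.3721 0.2997 0.037 ]
blue [269.7 216.4] [258 208  24  18 368] [0.3853 0.2607 0.037 ]
blue [277.1 353.5] [257 351  41   6 240] [0.5429 0.3202 0.037 ]
key in tool [-0.0167 -0.0071  0.0982]
key in tool [-0.0161 -0.0082  0.0982]
yaw 0.32699020654885763
```

>>> carry_out(plan=[{"rot": [0, 0, 0], "xyz": [-0.0095, -0.0075, 0.02], "grip": 255}, {"rot": [0, 0, 0], "xyz": [-0.0095, -0.0075, 0.045], "grip": 255}, {"rot": [0, 0, 0], "xyz": [-0.0095, -0.0075, 0.07], "grip": 255}, {"rot": [0, 0, 0], "xyz": [-0.0095, -0.0075, 0.095], "grip": 255}, {"rot": [0, 0, 0], "xyz": [-0.0095, -0.0075, 0.11], "grip": 255}, {"rot": [0, 0, 0], "xyz": [-0.0095, -0.0075, 0.12], "grip": 255}, {"rot": [0, 0, 0], "xyz": [-0.0095, -0.0075, 0.12], "grip": 255}, {"rot": [0, 0, 0], "xyz": [-0.0095, -0.0075, 0.12], "grip": 255}])

```text
clock: 9.35
tool_pos: [0.3778, 0.2576, 0.0151]
eef_rot: [-0.159, 0.987, -0.0, -0.0]
contact_force: [-1.1, 0.6, 0.9]
opening: 0.005
finger_force: 0.0
```

Run:
```python
from h import *
st=r.get_state();print(st['tool_pos'],st['eef_rot'],st['contact_force'])
a=snap('scene','s10.png');w=snap('wrist','w10.png')
A=cv2.resize(a[150:280,210:340],(420,420),interpolation=cv2.INTER_CUBIC)
B=cv2.resize(w[110:320,180:370],(380,420),interpolation=cv2.INTER_CUBIC)
C=np.uint8(255*(np.hstack([A,B])/255.)**.6)
cv2.imwrite('pics/c10.png',C[:,:,::-1])
```

```text
[0.37777305 0.25763543 0.01510397] [-1.58790290e-01  9.87312243e-01 -3.49362408e-04 -2.37390709e-04] [-1.08322462  0.56816605  0.86123719]
```

View pics/c10.png

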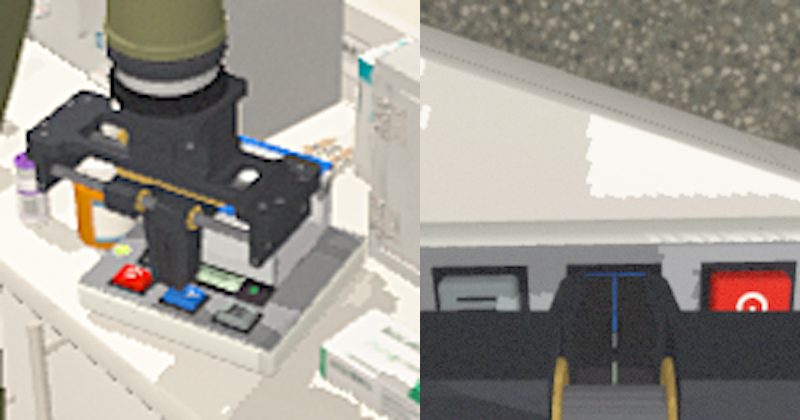

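The wrist view shows the fingers centred over the blue key, with its front edge showing at crop (615,273) and the grey (485,290) and red (750,290) keys clear. In the scene view the body is clear of the lid. Lowering slowly.

>>> carry_out(plan=[{"rot": [0, 0, 0], "xyz": [0, 0, 0.005], "grip": 255}, {"rot": [0, 0, 0], "xyz": [0, 0, 0.01], "grip": 255}, {"rot": [0, 0, 0], "xyz": [0, 0, 0.014], "grip": 255}, {"rot": [0, 0, 0], "xyz": [0, 0, 0.016], "grip": 255}, {"rot": [0, 0, 0], "xyz": [0, 0, 0.0165], "grip": 255}, {"rot": [0, 0, 0], "xyz": [0, 0, 0.0165], "grip": 255}])

```text
clock: 9.95
tool_pos: [0.3777, 0.2575, -0.0013]
eef_rot: [-0.159, 0.987, -0.0, -0.0]
contact_force: [-0.3, 0.4, 0.6]
opening: 0.003
finger_force: 0.0
```

>>> carry_out(plan=[{"rot": [0, 0, 0], "xyz": [0, 0, 0.001], "grip": 255}, {"rot": [0, 0, 0], "xyz": [0, 0, 0.002], "grip": 255}, {"rot": [0, 0, 0], "xyz": [0, 0, 0.002], "grip": 255}])

```text
clock: 10.2
tool_pos: [0.3779, 0.2576, -0.0031]
eef_rot: [-0.159, 0.987, 0.0, 0.0]
contact_force: [0.5, -0.6, 0.9]
opening: 0.004
finger_force: 0.8
```

>>> carry_out(plan=[{"rot": [0, 0, 0], "xyz": [0, 0, 0.001], "grip": 255}, {"rot": [0, 0, 0], "xyz": [0, 0, 0.002], "grip": 255}, {"rot": [0, 0, 0], "xyz": [0, 0, 0.002], "grip": 255}, {"rot": [0, 0, 0], "xyz": [0, 0, 0.002], "grip": 255}])

```text
clock: 10.53
tool_pos: [0.3779, 0.2576, -0.005]
eef_rot: [-0.159, 0.987, 0.0, 0.0]
contact_force: [0.4, -0.5, 4.3]
opening: 0.005
finger_force: 2.0
```

>>> carry_out(plan=[{"rot": [0, 0, 0], "xyz": [0, 0, 0.001], "grip": 255}, {"rot": [0, 0, 0], "xyz": [0, 0, 0.0013], "grip": 255}, {"rot": [0, 0, 0], "xyz": [0, 0, 0.0013], "grip": 255}, {"rot": [0, 0, 0], "xyz": [0, 0, 0.0013], "grip": 255}])

```text
clock: 10.87
tool_pos: [0.3779, 0.2576, -0.0063]
eef_rot: [-0.159, 0.987, 0.0, 0.0]
contact_force: [-0.9, -0.2, 5.7]
opening: 0.006
finger_force: 2.8
```

5.7 N, so about 4.2 mm of key travel, past half way. Releasing straight up, then clear.

>>> carry_out(plan=[{"rot": [0, 0, 0], "xyz": [0, 0, -0.01], "grip": 255}, {"rot": [0, 0, 0], "xyz": [0, 0, -0.03], "grip": 255}, {"rot": [0, 0, 0], "xyz": [0, 0, -0.065], "grip": 255}, {"rot": [0, 0, 0], "xyz": [0, 0, -0.1], "grip": 255}, {"rot": [0, 0, 0], "xyz": [0, 0, -0.14], "grip": 255}, {"rot": [0, 0, 0], "xyz": [0, 0, -0.18], "grip": 255}, {"rot": [0, 0, 0], "xyz": [0, 0, -0.2], "grip": 255}, {"rot": [0, 0, 0], "xyz": [0, 0, -0.2], "grip": 255}])

```text
clock: 11.53
tool_pos: [0.38, 0.2594, 0.1975]
eef_rot: [-0.159, 0.987, 0.002, 0.004]
contact_force: [0.7, 0.8, -0.1]
opening: 0.006
finger_force: 0.0
```

Run:
```python
from h import *
st=r.get_state();print(st['tool_pos'],st['contact_force'])
a=snap('scene','s11.png')
print([(c,s) for c,s in blobs(a,(105,140,80),(125,255,255),(230,160,340,275),20)])
A=cv2.resize(a[120:330,170:420],(750,600)[:2],interpolation=cv2.INTER_CUBIC)
cv2.imwrite('pics/c11.png',A[:,:,::-1])
```

```text
[0.38001485 0.25943121 0.19749034] [ 0.68400199  0.77712513 -0.12667117]
[(array([282.7, 205. ]), array([256, 189,  57,  32, 313], dtype=int32)), (array([266.5, 241.2]), array([261, 237,  12,   9,  65], dtype=int32))]
```

View pics/c11.png

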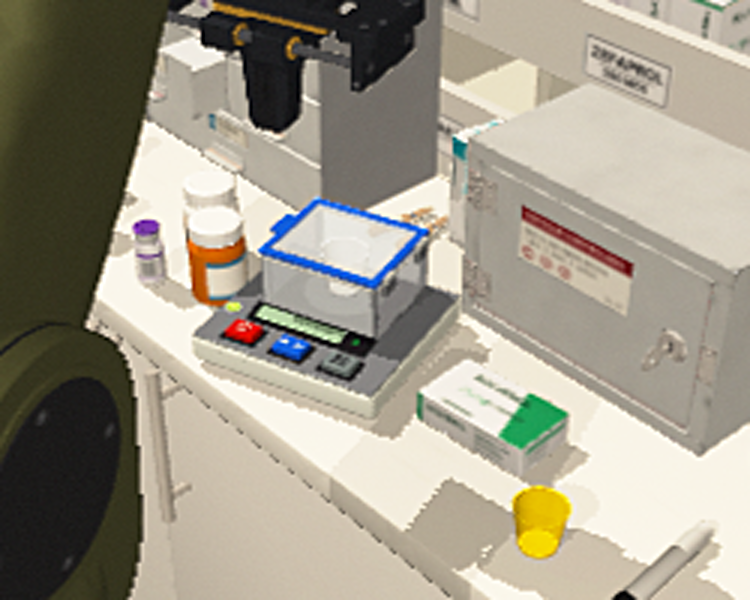

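The lid is flat shut with its tab at (285,228), the cup is in place and the blue key at (290,347) is back up. Nothing around the balance has shifted and the arm is clear.

```bash
python3 -c "
from plant import r
print(r.finish_job())"
```

```text
the job is handed in; nothing more can be done
None
```

The lid was swung fully shut, then the blue tare key was pressed at about 5.7 N (past half way) and released; I saw nothing else moved, and the job was handed in at about 11.6 s.

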